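Square the press board in the corner stop

ROBOT

A 6-joint arm with a two-finger parallel gripper is mounted at the origin on the work surface. World frame = base frame: x ahead of the robot, y to its left, z up, the work surface at z = 0. Lengths are in m, angles in rad, forces in N, time in s.
With the tool pointing down it reaches from about 0.325 to 0.775 m from the base axis. Payload 5.5 kg.
Tool frame: the origin (TCP) lies at the very end of the fingers, on their centre line; the grasp point (between the pads) lies 19 mm behind it (r.hold_point_z is the distance from the TCP to the grasp point, in m); z points along the fingers, y is the line along which they close (so a half turn about z gives the same grasp; the last joint's range is limited). The gripper opens to 88 mm and grips with 3 to 60 N. Pads are 20 mm wide; open, the fingers measure 115 mm over their backs; the gripper's body (75 mm by 178 mm) begins 61 mm behind the grasp point.
Start: joints at [-1.333, 0.091, 1.231, -0, 1.82, -0.057], TCP at [0.174, -0.574, 0.223] pointing down, gripper open.
Joint ranges: [-2.87, 2.87], [-0.86, 2.18], [0.17, 2.46], [-1.51, 4.65], [0.06, 2.69], [-2.65, 2.65]. Speed limits (rad/s): [2.57, 2.57, 3.01, 3.14, 3.14, 3.14].

INTERFACE

Orientations are given as a unit quaternion [x, y, z, w].
In Python, from bench import read_state, cams, r gives the robot as it stands.
- The arm moves only by the tool apply_moves, never from a script. Its argument "series" is a list of rows, each an object of numbers: "dx", "dy", "dz": the shift along the world's x, y, z in m; "yaw": the turn about the world's z in rad; "claw": the finger opening in m, from 0 to 0.0878. A call has 1 to 5 rows; each row is the pose to reach, as a shift and turn from the pose commanded when the call began; what a row does not reach only later rows make up. A row lasts 1/10 s, in which the tool goes at most 50 mm and 8.59 degrees, less where a joint would pass 70% of its speed; a pose out of reach is approached as far as the arm can. A call with a gripper value outside its range is refused whole. The fingers move at their own pace and stop on an object; the grip force is fixed at half the most. Time passes only in rows, so rows that repeat a pose let the fingers close. It gives the time, the measured TCP pose, the force, the opening and the grip force at its end, in the units of the state.
- read_state(): the state, without advancing time (a new reading comes with each control period).
- cams.snapshot(name): name is "side" or "top" or "wrist"; returns a dict with "img" (384x512x3 uint8, red, green, blue), "fx", "fy", "cx", "cy" (pixels), "dist" ([k1, k2, p1, p2, k3] as OpenCV has them; the pictures are not rectified), "extrinsics" (4x4, takes a point from camera to world coordinates). Camera axes: x right, y up, looking along -z (the intrinsics and any distortion apply to the point x, -y, -z); pixel columns grow to the right and rows downward; lengths in m; the calibration is good to about 2 mm. A picture is of the moment at which its call begins. There is no depth.
- r.finish_job(): hands the job in; it is judged then, once.
The state is a dict: "clock": time; "joints": joint angles; "dq": joint speeds; "tau": joint torques, N m; "eef_pos": TCP position; "tcp_rot": TCP orientation; "wrist_force": force on the tool from outside, world axes, zero at the start; "wrist_torque": the same for the moment, N m; "gripper_width": finger opening in m; "finger_force": force on a finger pad.
Only numpy, scipy, OpenCV 4.12 (cv2) and the standard library are available. Lean on these libraries where they do the work, as an engineer would, in place of code of your own. Each camera call takes 0.05 s, during which the arm holds its last target. There are 200 camera calls.

TASK

Push the plywood press board along the counter until it sits square in the aluminium corner stop, one long side flush against the long rail and one short side flush against the end stop, and push the orange sliding keeper along the rail up against the board's other short side so that the board is boxed in. Everything is done by pushing: keep the board flat on the counter, never lift it, and leave the mallet, jar, tape roll, straightedge and roller where they are.

Things in the scene. Friction and masses are not known exactly. Their poses are not given: they have to be found in the camera images.
- stop: L-shaped aluminium corner stop bolted down, bars 22 mm wide, 20 mm high. Origin: inside corner at counter height. Long rail: inner face x = 0, y -378 to 22 mm, metal on +x (away from the robot). End stop: inner face y = 0, x -110 to 0 mm, metal on +y. The work area is x < 0, y < 0. Board fully home: its centre at x -70, y -95 mm here, y axes parallel.
- board: loose plywood press board, 140 (its x) by 190 (its y) by 18 mm, 0.2 to 0.45 kg, flat on the counter. Origin: centre of its underside. At the start its axes are within about 20 degrees of the corner stop's. Slides under a push of some 1 to 6 N and stays where it is left.
- keeper (a joint): slide of the orange keeper along the long rail (m), growing along the stop's +y, towards the end stop. The keeper's inner (+y) face is at y = -310 mm + value in the stop's frame, so it touches a fully home board at 0.120. Range 0 to 0.14. Takes about 3 N to slide, stays where it is left, cannot be lifted off.
- keeper_block (a point): centre of the orange keeper's block on the work side of the rail: 45 mm across the rail, 34 mm along it, from 1 to 21 mm above the counter; axes parallel to the stop's. A plate (top at 27.5 mm) reaches from it over the rail and carries a brass screw head, 18 mm diameter, top at 37.5 mm.
- vise: blue bench vise with aluminium soft jaws, bolted down at the left: 140 mm high, about 215 mm long (its x), screw and sliding T-bar towards the robot, the T-bar reaching up to 128 mm to either side. Origin: centre of its base. Only an obstacle.
- mallet: mallet with a black rubber head (60 mm diameter, 95 mm long, along its y) and a wooden handle reaching 270 mm along its -x, lying on the counter. Origin: under the head's centre. Leave alone.
- jar: squat amber glass jar with a black lid, 74 mm diameter, 75 mm high, standing. Origin: centre of its underside. Leave alone.
- tape: roll of blue edge tape lying flat, 72 mm diameter, 12 mm high. Origin: centre of its underside. Leave alone.
- straightedge: steel straightedge lying flat beyond the rail, 300 mm (its x) by 30 by 4 mm. Origin: centre of its underside. Leave alone.
- roller: small hand roller: grey cylinder 38 mm diameter, 80 mm long (along its y), with a dark wooden handle to 140 mm along its -x, lying on the counter. Origin: under the cylinder's centre. Leave alone.
There are look-alikes about, which are no part of the job. What is meant by the board is not purple, and is the smaller of those in its own colour.

How it is judged:
By the outcome, as a careful person would: the job done as asked, in the order asked, and still so for the second after the job is handed in, with the robot touching nothing.
It also fails if it takes over 67 s, if anything falls off the work surface, if the arm or the gripper's body presses on something with over 40 N, if the wrist force passes 120 N, or if a joint passes its speed limit or range.

## Working session

There is one attempt and no reset: what is moved stays moved. The work goes in short steps, Python scripts to look and compute and a tool call to move; the robot and the scene stay as the last step left them, time stands still between calls to the robot, and variables do not carry over. Pictures are saved under pics/ and viewed, at most 10 in all, crops included, and the job is handed in when it is done.

Besides the shell and the picture viewer there is one more tool, called after "Call:" as name([rows], argument=value, ...), one row to a line, values as JSON. apply_moves: Moves the arm, as the interface text tells. Its arguments: {"type":"object","properties":{"series":{"type":"array"}},"required":["series"]}

```bash
mkdir -p pics; ls; cat > h.py <<'E'
import cv2, numpy as np
from bench import read_state, cams, r
def snap(name, fn=None):
    s=cams.snapshot(name)
    if fn: cv2.imwrite('pics/'+fn, s['img'][:,:,::-1])
    return s
def KD(s): return np.array([[s['fx'],0,s['cx']],[0,s['fy'],s['cy']],[0,0,1.]]), np.array(s['dist'],float)
def back(s,px,z):
    K,D=KD(s); E=np.array(s['extrinsics'])
    p=cv2.undistortPoints(np.array(px,float).reshape(-1,1,2),K,D).reshape(-1,2)
    d=np.c_[p[:,0],-p[:,1],-np.ones(len(p))]@E[:3,:3].T
    o=E[:3,3]; return o+d*((z-o[2])/d[:,2:3])
def proj(s,P):
    K,D=KD(s); E=np.array(s['extrinsics'])
    c=(np.array(P,float).reshape(-1,3)-E[:3,3])@E[:3,:3]*[1,-1,-1]
    return cv2.projectPoints(c,np.zeros(3),np.zeros(3),K,D)[0].reshape(-1,2)
E
python3 - <<'E'
from h import *
import pickle
d={n:snap(n) for n in('top','side')}
pickle.dump(d,open('s0.pkl','wb'))
for n in d: cv2.imwrite(f'pics/{n}0.png',cv2.resize(d[n]['img'][:,:,::-1],(800,600),interpolation=cv2.INTER_CUBIC))
print(read_state()['eef_pos'],d['top']['extrinsics'])
E
```

```text
pics
[ 0.17424393 -0.57387435  0.22162791] [[-0.00526094  0.99022065 -0.13941085  0.32825835]
 [-0.99996074 -0.00421541  0.00779386 -0.01941485]
 [ 0.00712997  0.13944638  0.99020395  1.25772407]
 [ 0.          0.          0.          1.        ]]
```

View pics/top0.png

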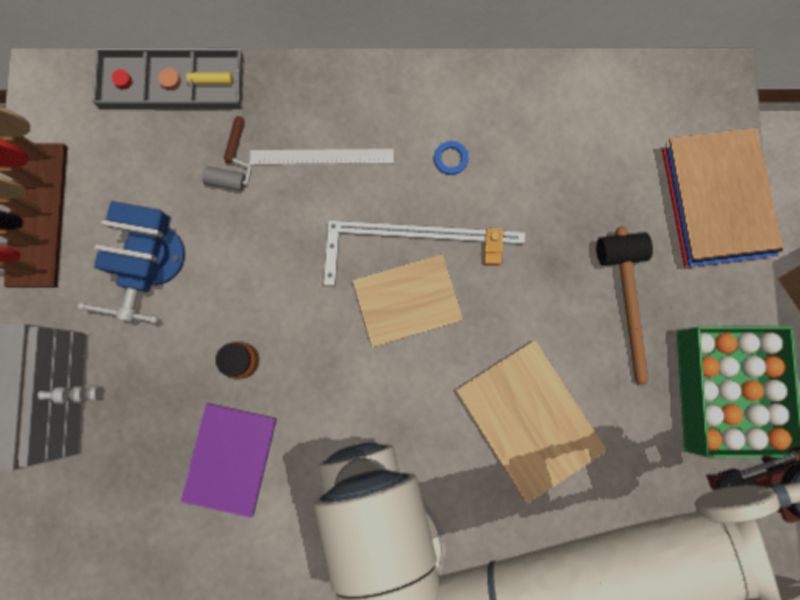

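View pics/side0.png

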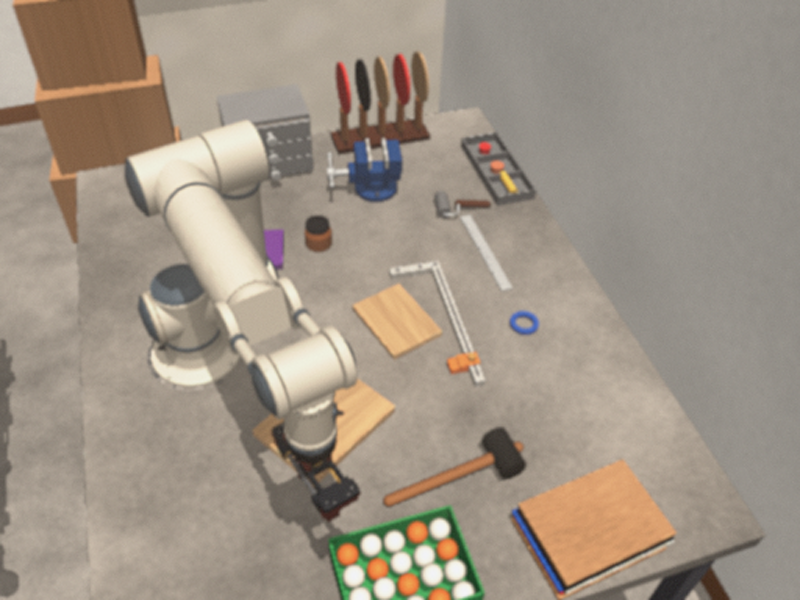

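The top view (800x600 scale) shows the small plywood board with corners near (353,285), (443,256), (462,320) and (373,346). The stop's inside corner is near (337,236), the keeper is at (494,245), and the jar is at (237,360). The larger wood board at (530,420) and the purple one are look-alikes.

```bash
cat >> h.py <<'E'
def board(s,roi=None):
    hsv=cv2.cvtColor(s['img'],cv2.COLOR_RGB2HSV)
    m=cv2.inRange(hsv,(8,60,120),(30,190,255))
    if roi: k=np.zeros_like(m); k[roi[1]:roi[3],roi[0]:roi[2]]=255; m&=k
    m=cv2.morphologyEx(m,cv2.MORPH_OPEN,np.ones((5,5),np.uint8))
    c=max(cv2.findContours(m,cv2.RETR_EXTERNAL,cv2.CHAIN_APPROX_NONE)[0],key=cv2.contourArea)
    P=back(s,c.reshape(-1,2),.018)[:,:2]*1000
    return cv2.minAreaRect(P.astype(np.float32)), cv2.boundingRect(c)
E
python3 - <<'E'
from h import *
import pickle
from scipy.spatial.transform import Rotation as R
d=pickle.load(open('s0.pkl','rb')); s=d['top']
q=lambda a:(np.array(a,float)+.5)/1.5625-.5
b,bb=board(s,(215,150,300,230)); print('board',b,bb,cv2.boxPoints(b).round(1).tolist())
print('rail inner pts z20',back(s,q([(337,236),(480,241),(524,243)]),.02).round(4).tolist())
print('end inner',back(s,q([(337,240),(335,285)]),.02).round(4).tolist())
hsv=cv2.cvtColor(s['img'],cv2.COLOR_RGB2HSV)
m=cv2.inRange(hsv,(8,170,150),(25,255,255)); m[:, :300]=0; m[:,330:]=0; m[:140]=0; m[175:]=0
ys,xs=np.nonzero(m); print('keeper px',xs.min(),xs.max(),ys.min(),ys.max(), back(s,[(xs.min(),ys.max()),(xs.max(),ys.max())],.021).round(4).tolist())
print('jar',back(s,q([(237,360)]),.075)[:,:2],'mallet',back(s,q([(600,250),(641,380)]),.03)[:,:2])
st=read_state(); print(R.from_quat(st['tcp_rot']).as_matrix().round(3).tolist())
big=s['img'][125:235,195:345,::-1]; cv2.imwrite('pics/crop0.png',cv2.resize(big,None,fx=5.3,fy=5.3,interpolation=cv2.INTER_CUBIC))
E
```

```text
board ((481.02252197265625, -47.70527648925781), (141.9969940185547, 191.88046264648438), 16.157554626464844) (226, 163, 70, 58) [[386.1000061035156, 24.700000762939453], [439.5, -159.60000610351562], [575.9000244140625, -120.0999984741211], [522.5, 64.19999694824219]]
rail inner pts z20 [[0.6116, 0.0932, 0.02], [0.6002, -0.1967, 0.02], [0.5957, -0.2859, 0.02]]
end inner [[0.6033, 0.0931, 0.02], [0.5112, 0.0963, 0.02]]Traceback (most recent call last):
  File "<stdin>", line 11, in <module>
    return umr_minimum(a, axis, None, out, keepdims, initial, where)
ValueError: zero-size array to reduction operation minimum which has no identity
```

```bash
python3 - <<'E'
from h import *
import pickle
from scipy.spatial.transform import Rotation as R
d=pickle.load(open('s0.pkl','rb')); s=d['top']
q=lambda a:(np.array(a,float)+.5)/1.5625-.5
print('keeper near corners z21',back(s,q([(485,264),(502,264)]),.021).round(4).tolist())
print('jar',back(s,q([(237,360)]),.075)[:,:2],'mallet',back(s,q([(600,250),(641,380)]),.03)[:,:2])
st=read_state(); print(R.from_quat(st['tcp_rot']).as_matrix().round(3).tolist(),st['gripper_width'])
big=s['img'][125:235,195:345,::-1]; cv2.imwrite('pics/crop0.png',cv2.resize(big,None,fx=5.3,fy=5.3,interpolation=cv2.INTER_CUBIC))
E
```

```text
keeper near corners z21 [[0.5526, -0.2055, 0.021], [0.5525, -0.2398, 0.021]]
jar [[0.36131592 0.27408925]] mallet [[ 0.57860762 -0.43607111]
 [ 0.3198433  -0.50307546]]
[[0.957, 0.291, -0.0], [0.291, -0.957, 0.002], [0.0, -0.002, -1.0]] 0.08741781207284324
```

View pics/crop0.png

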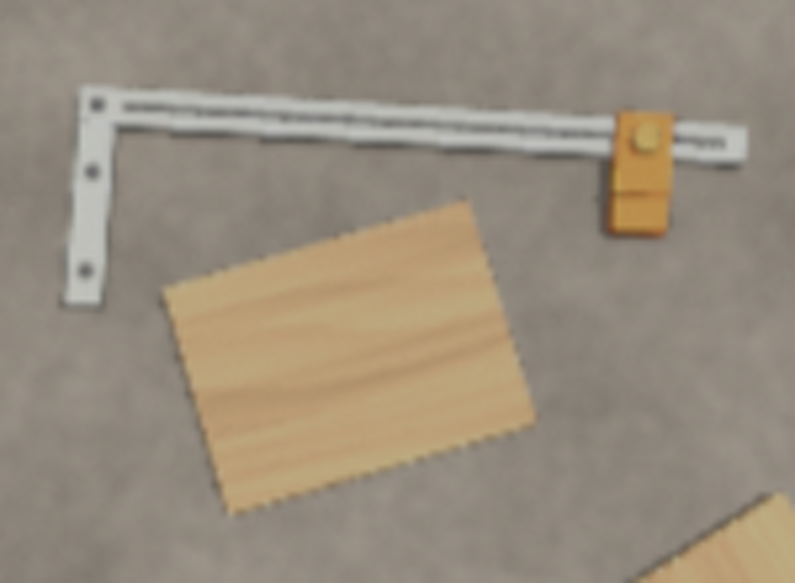

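The crop shows the inside corner at (115,128), the rail's inner edge running to (745,163) and the end stop's inner edge at (100,303). The board and the keeper (610–670, 112–235) are clear of each other. That puts the stop's yaw at about -2.2° and the board's at +16.2°, with its centre at (0.481, -0.048). I'll start moving behind the board's near long side.

Call:
apply_moves([
  {"dx": 0.019, "dy": 0.046},
  {"dx": 0.038, "dy": 0.092},
  {"dx": 0.057, "dy": 0.138},
  {"dx": 0.076, "dy": 0.184},
  {"dx": 0.095, "dy": 0.23},
])

```text
invalid input at $.series[0]: expected keys dx, dy, dz, yaw, claw
```

Call:
apply_moves([
  {"dx": 0.019, "dy": 0.046},
  {"dx": 0.038, "dy": 0.092},
  {"dx": 0.057, "dy": 0.138},
  {"dx": 0.076, "dy": 0.184},
  {"dx": 0.095, "dy": 0.23},
])

```text
invalid input at $.series[0]: expected keys dx, dy, dz, yaw, claw
```

Call:
apply_moves([
  {"dx": 0.01, "dy": 0.036, "dz": -0.02},
  {"dx": 0.01, "dy": 0.036, "dz": -0.07},
  {"dx": 0.01, "dy": 0.036, "dz": -0.12},
  {"dx": 0.01, "dy": 0.036, "dz": -0.16},
  {"dx": 0.01, "dy": 0.036, "dz": -0.18},
])

```text
invalid input at $.series[0]: expected keys dx, dy, dz, yaw, claw
```

Call:
apply_moves([
  {"dx": 0.019, "dy": 0.046, "dz": 0, "yaw": 0, "claw": 0.087},
  {"dx": 0.038, "dy": 0.092, "dz": 0, "yaw": 0, "claw": 0.087},
  {"dx": 0.057, "dy": 0.138, "dz": 0, "yaw": 0, "claw": 0.087},
  {"dx": 0.076, "dy": 0.184, "dz": 0, "yaw": 0, "claw": 0.087},
  {"dx": 0.095, "dy": 0.23, "dz": 0, "yaw": 0, "claw": 0.087},
])

```text
clock: 0.6
eef_pos: [0.2695, -0.3422, 0.222]
tcp_rot: [0.989, 0.147, -0.0, -0.0]
wrist_force: [1.0, -0.3, 0.4]
gripper_width: 0.0872
finger_force: 0.0
```

Call:
apply_moves([
  {"dx": 0.019, "dy": 0.046, "dz": 0, "yaw": 0, "claw": 0.087},
  {"dx": 0.038, "dy": 0.092, "dz": 0, "yaw": 0, "claw": 0.087},
  {"dx": 0.057, "dy": 0.138, "dz": 0, "yaw": 0, "claw": 0.087},
  {"dx": 0.076, "dy": 0.184, "dz": 0, "yaw": 0, "claw": 0.087},
  {"dx": 0.095, "dy": 0.23, "dz": 0, "yaw": 0, "claw": 0.087},
])

```text
clock: 1.1
eef_pos: [0.3644, -0.1122, 0.2225]
tcp_rot: [0.989, 0.147, 0.0, 0.0]
wrist_force: [1.4, -0.5, -1.1]
gripper_width: 0.0871
finger_force: 0.0
```

Call:
apply_moves([
  {"dx": 0.01, "dy": 0.036, "dz": -0.02, "yaw": 0, "claw": 0.087},
  {"dx": 0.01, "dy": 0.036, "dz": -0.07, "yaw": 0, "claw": 0.087},
  {"dx": 0.01, "dy": 0.036, "dz": -0.12, "yaw": 0, "claw": 0.087},
  {"dx": 0.01, "dy": 0.036, "dz": -0.16, "yaw": 0, "claw": 0.087},
  {"dx": 0.01, "dy": 0.036, "dz": -0.18, "yaw": 0, "claw": 0.087},
])

```text
clock: 1.6
eef_pos: [0.372, -0.0772, 0.038]
tcp_rot: [0.989, 0.147, -0.003, -0.001]
wrist_force: [0.8, -0.4, 0.5]
gripper_width: 0.0869
finger_force: 0.0
```

Call:
apply_moves([
  {"dx": 0, "dy": 0, "dz": -0.02, "yaw": 0, "claw": 0.087},
  {"dx": 0, "dy": 0, "dz": -0.03, "yaw": 0, "claw": 0.087},
  {"dx": 0.01, "dy": 0.005, "dz": -0.03, "yaw": 0, "claw": 0.087},
  {"dx": 0.02, "dy": 0.01, "dz": -0.03, "yaw": 0, "claw": 0.087},
  {"dx": 0.027, "dy": 0.014, "dz": -0.03, "yaw": 0, "claw": 0.087},
])

```text
clock: 2.1
eef_pos: [0.4022, -0.064, 0.0132]
tcp_rot: [0.989, 0.147, 0.0, 0.0]
wrist_force: [-1.1, -1.9, 0.1]
gripper_width: 0.0871
finger_force: 1.4
```

Call:
apply_moves([
  {"dx": 0.005, "dy": 0, "dz": 0, "yaw": 0, "claw": 0.087},
  {"dx": 0.011, "dy": 0, "dz": 0, "yaw": -0.03, "claw": 0.087},
  {"dx": 0.017, "dy": 0, "dz": 0, "yaw": -0.06, "claw": 0.087},
  {"dx": 0.023, "dy": 0, "dz": 0, "yaw": -0.09, "claw": 0.087},
  {"dx": 0.029, "dy": 0, "dz": 0, "yaw": -0.12, "claw": 0.087},
])

```text
clock: 2.6
eef_pos: [0.4301, -0.0638, 0.0128]
tcp_rot: [0.996, 0.087, -0.001, -0.0]
wrist_force: [-4.6, 0.8, 2.3]
gripper_width: 0.0871
finger_force: 1.9
```

Call:
apply_moves([
  {"dx": 0.005, "dy": 0, "dz": -0.003, "yaw": -0.04, "claw": 0.087},
  {"dx": 0.01, "dy": 0, "dz": -0.005, "yaw": -0.08, "claw": 0.087},
  {"dx": 0.015, "dy": 0, "dz": -0.005, "yaw": -0.12, "claw": 0.087},
  {"dx": 0.02, "dy": 0, "dz": -0.005, "yaw": -0.16, "claw": 0.087},
  {"dx": 0.025, "dy": 0, "dz": -0.005, "yaw": -0.2, "claw": 0.087},
])

```text
clock: 3.1
eef_pos: [0.4529, -0.062, 0.0066]
tcp_rot: [1.0, -0.012, -0.004, -0.002]
wrist_force: [-5.9, 4.8, 0.1]
gripper_width: 0.0873
finger_force: 3.1
```

```bash
python3 - <<'E'
from h import *
s=snap('top'); b=s['img'][125:250,190:340,::-1]; cv2.imwrite('pics/c1.png',cv2.resize(b,None,fx=4.7,fy=4.7,interpolation=cv2.INTER_CUBIC))
st=read_state(); print(st['eef_pos'],st['wrist_force'])
E
```

```text
[ 0.45455802 -0.06275062  0.00689713] [-3.23663201  1.7693855  -0.35057374]
```

View pics/c1.png

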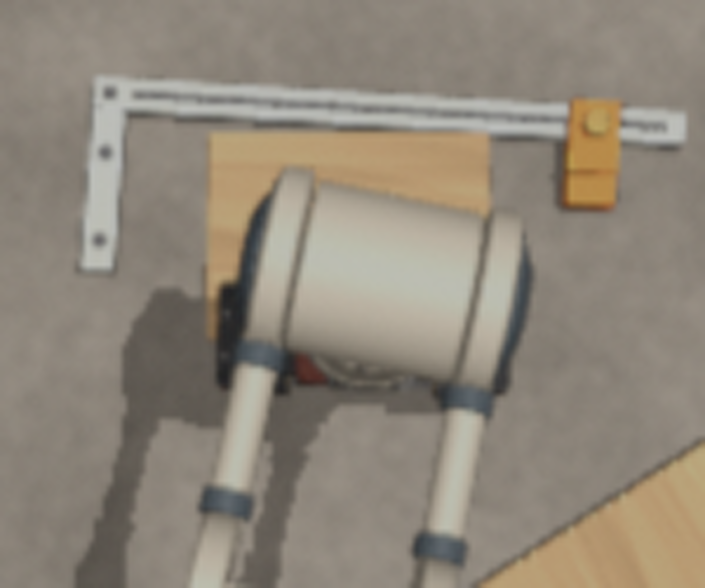

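The board is nearly square now: its right end almost touches the rail at (490,135), with a small gap at the left end (210,133 against rail edge 118). I'll press it home in x.

Call:
apply_moves([
  {"dx": 0.004, "dy": 0, "dz": 0, "yaw": -0.014, "claw": 0.087},
  {"dx": 0.007, "dy": 0, "dz": 0, "yaw": -0.014, "claw": 0.087},
  {"dx": 0.009, "dy": 0, "dz": 0, "yaw": -0.014, "claw": 0.087},
  {"dx": 0.011, "dy": 0, "dz": 0, "yaw": -0.014, "claw": 0.087},
  {"dx": 0.013, "dy": 0, "dz": 0, "yaw": -0.014, "claw": 0.087},
])

```text
clock: 3.65
eef_pos: [0.4571, -0.0621, 0.0069]
tcp_rot: [1.0, -0.019, -0.015, -0.002]
wrist_force: [-56.0, 8.2, 36.6]
gripper_width: 0.0874
finger_force: 28.5
```

Call:
apply_moves([
  {"dx": -0.01, "dy": 0, "dz": 0, "yaw": 0, "claw": 0.087},
  {"dx": -0.03, "dy": 0, "dz": 0, "yaw": 0, "claw": 0.087},
  {"dx": -0.035, "dy": 0, "dz": 0.03, "yaw": 0, "claw": 0.087},
  {"dx": -0.035, "dy": -0.03, "dz": 0.08, "yaw": 0, "claw": 0.06},
  {"dx": -0.02, "dy": -0.07, "dz": 0.1, "yaw": 0, "claw": 0.06},
])

```text
clock: 4.15
eef_pos: [0.4482, -0.1306, 0.1096]
tcp_rot: [1.0, -0.018, 0.003, 0.001]
wrist_force: [1.7, -0.4, 1.3]
gripper_width: 0.0742
finger_force: 0.0
```

```bash
python3 - <<'E'
from h import *
s=snap('top')
st=read_state(); print(st['eef_pos'],st['joints'],st['gripper_width'])
hsv=cv2.cvtColor(s['img'],cv2.COLOR_RGB2HSV)
b=s['img'][125:250,190:340,::-1]; cv2.imwrite('pics/c2.png',cv2.resize(b,None,fx=4.7,fy=4.7,interpolation=cv2.INTER_CUBIC))
E
```

```text
[ 0.45120787 -0.13752836  0.1133783 ] [-0.36535616 -0.26729053  1.76149376 -0.003564    1.63394445  1.24520327] 0.07040663081412543
```

Call:
apply_moves([
  {"dx": 0.02, "dy": -0.01, "dz": 0, "yaw": 0.145, "claw": 0.06},
  {"dx": 0.04, "dy": -0.02, "dz": 0, "yaw": 0.29, "claw": 0.06},
  {"dx": 0.06, "dy": -0.03, "dz": 0, "yaw": 0.435, "claw": 0.06},
  {"dx": 0.08, "dy": -0.045, "dz": 0, "yaw": 0.58, "claw": 0.06},
  {"dx": 0.08, "dy": -0.045, "dz": 0, "yaw": 0.725, "claw": 0.06},
])

```text
clock: 4.7
eef_pos: [0.529, -0.1773, 0.1049]
tcp_rot: [0.941, 0.339, 0.0, 0.0]
wrist_force: [-1.8, 0.0, 0.0]
gripper_width: 0.0599
finger_force: 0.0
```

Call:
apply_moves([
  {"dx": 0, "dy": 0, "dz": 0, "yaw": 0.145, "claw": 0.06},
  {"dx": 0, "dy": 0, "dz": 0, "yaw": 0.29, "claw": 0.06},
  {"dx": 0, "dy": 0, "dz": 0, "yaw": 0.435, "claw": 0.06},
  {"dx": 0, "dy": 0, "dz": 0, "yaw": 0.58, "claw": 0.06},
  {"dx": 0, "dy": 0, "dz": 0, "yaw": 0.725, "claw": 0.06},
])

```text
clock: 5.2
eef_pos: [0.5277, -0.176, 0.1056]
tcp_rot: [0.759, 0.651, 0.0, 0.0]
wrist_force: [0.0, 0.7, 0.2]
gripper_width: 0.06
finger_force: 0.0
```

Call:
apply_moves([
  {"dx": 0, "dy": 0, "dz": 0, "yaw": 0.12, "claw": 0.06},
  {"dx": 0, "dy": 0, "dz": 0, "yaw": 0.12, "claw": 0.06},
])

```text
clock: 5.4
eef_pos: [0.5276, -0.1759, 0.1056]
tcp_rot: [0.721, 0.693, 0.0, 0.0]
wrist_force: [0.8, 0.2, 0.3]
gripper_width: 0.0599
finger_force: 0.0
```

```bash
python3 - <<'E'
from h import *
from scipy.spatial.transform import Rotation as R
s=snap('top')
st=read_state(); print(st['eef_pos'],st['joints'],st['gripper_width'],R.from_quat(st['tcp_rot']).as_matrix().round(3).tolist())
b=s['img'][110:235,190:350,::-1]; cv2.imwrite('pics/c3.png',cv2.resize(b,None,fx=4.7,fy=4.7,interpolation=cv2.INTER_CUBIC))
E
```

```text
[ 0.52752768 -0.17589667  0.1055669 ] [-3.82986148e-01 -1.87678509e-02  1.55016048e+00 -5.90583538e-05
  1.60977132e+00 -3.40439840e-01] 0.06000876079416553 [[0.043, 0.999, 0.0], [0.999, -0.043, -0.0], [-0.0, 0.0, -1.0]]
```

View pics/c3.png

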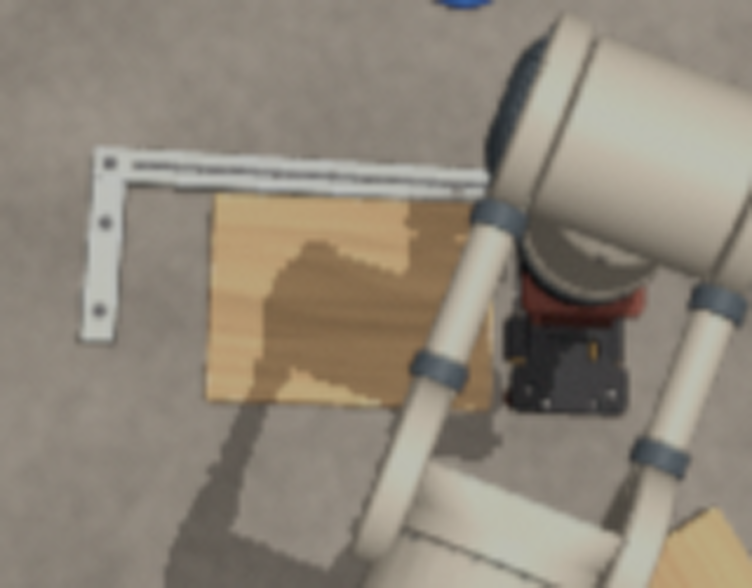

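The board lies flush along the rail, with its top edge at about (215–490, 195) and its left edge at 213 against the end stop's 125, so roughly 60 mm are left to go. The gripper is off its right end, so I'll lower it and push +y.

Call:
apply_moves([
  {"dx": -0.003, "dy": -0.004, "dz": -0.04, "yaw": 0, "claw": 0.06},
  {"dx": -0.003, "dy": -0.005, "dz": -0.075, "yaw": 0, "claw": 0.06},
  {"dx": -0.003, "dy": -0.005, "dz": -0.09, "yaw": 0, "claw": 0.06},
  {"dx": -0.003, "dy": -0.005, "dz": -0.098, "yaw": 0, "claw": 0.06},
  {"dx": -0.003, "dy": -0.005, "dz": -0.098, "yaw": 0, "claw": 0.06},
])

```text
clock: 5.95
eef_pos: [0.5242, -0.1807, 0.0073]
tcp_rot: [0.721, 0.692, -0.0, -0.0]
wrist_force: [0.2, -0.2, 0.7]
gripper_width: 0.0602
finger_force: 0.0
```

Call:
apply_moves([
  {"dx": 0, "dy": 0.008, "dz": 0, "yaw": 0, "claw": 0.06},
  {"dx": 0, "dy": 0.016, "dz": 0, "yaw": 0, "claw": 0.06},
  {"dx": 0.0005, "dy": 0.024, "dz": 0, "yaw": 0, "claw": 0.06},
  {"dx": 0.001, "dy": 0.032, "dz": 0, "yaw": 0, "claw": 0.06},
  {"dx": 0.0015, "dy": 0.04, "dz": 0, "yaw": 0, "claw": 0.06},
])

```text
clock: 6.45
eef_pos: [0.5268, -0.1414, 0.0096]
tcp_rot: [0.721, 0.693, 0.0, 0.002]
wrist_force: [0.0, -5.7, 4.8]
gripper_width: 0.0603
finger_force: 2.8
```

Call:
apply_moves([
  {"dx": 0.0005, "dy": 0.008, "dz": -0.002, "yaw": 0, "claw": 0.06},
  {"dx": 0.001, "dy": 0.015, "dz": -0.002, "yaw": 0, "claw": 0.06},
  {"dx": 0.001, "dy": 0.021, "dz": -0.002, "yaw": 0, "claw": 0.06},
  {"dx": 0.001, "dy": 0.026, "dz": -0.002, "yaw": 0, "claw": 0.06},
  {"dx": 0.001, "dy": 0.03, "dz": -0.002, "yaw": 0, "claw": 0.06},
])

```text
clock: 6.95
eef_pos: [0.5278, -0.1113, 0.0075]
tcp_rot: [0.721, 0.693, 0.0, 0.002]
wrist_force: [-1.0, -4.5, 3.7]
gripper_width: 0.06
finger_force: 2.7
```

Call:
apply_moves([
  {"dx": 0, "dy": 0.003, "dz": 0, "yaw": 0, "claw": 0.06},
  {"dx": 0, "dy": 0.006, "dz": 0, "yaw": 0, "claw": 0.06},
  {"dx": 0, "dy": 0.008, "dz": 0, "yaw": 0, "claw": 0.06},
])

```text
clock: 7.25
eef_pos: [0.5277, -0.1046, 0.0075]
tcp_rot: [0.721, 0.693, -0.001, 0.003]
wrist_force: [-1.4, -12.7, 3.2]
gripper_width: 0.0599
finger_force: 6.7
```

Contact with the end stop is starting, so a few millimetres more to seat it.

Call:
apply_moves([
  {"dx": 0, "dy": 0.002, "dz": 0, "yaw": 0, "claw": 0.06},
  {"dx": 0, "dy": 0.004, "dz": 0, "yaw": 0, "claw": 0.06},
  {"dx": 0, "dy": 0.005, "dz": 0, "yaw": 0, "claw": 0.06},
])

```text
clock: 7.55
eef_pos: [0.5268, -0.104, 0.0076]
tcp_rot: [0.722, 0.692, -0.004, 0.005]
wrist_force: [-4.5, -25.7, 4.2]
gripper_width: 0.0598
finger_force: 12.8
```

Call:
apply_moves([
  {"dx": 0, "dy": -0.015, "dz": 0, "yaw": 0, "claw": 0.06},
  {"dx": 0, "dy": -0.03, "dz": 0.02, "yaw": 0, "claw": 0.03},
  {"dx": 0.01, "dy": -0.05, "dz": 0.06, "yaw": 0, "claw": 0},
  {"dx": 0.03, "dy": -0.09, "dz": 0.08, "yaw": 0, "claw": 0},
  {"dx": 0.048, "dy": -0.135, "dz": 0.08, "yaw": 0, "claw": 0},
])

```text
clock: 8.05
eef_pos: [0.5778, -0.233, 0.091]
tcp_rot: [0.72, 0.694, 0.002, 0.003]
wrist_force: [0.5, -0.1, 0.9]
gripper_width: 0.0315
finger_force: 0.0
```

Call:
apply_moves([
  {"dx": 0, "dy": -0.045, "dz": 0, "yaw": 0, "claw": 0},
  {"dx": 0, "dy": -0.045, "dz": -0.02, "yaw": 0, "claw": 0},
])

```text
clock: 8.25
eef_pos: [0.5761, -0.2829, 0.0685]
tcp_rot: [0.722, 0.691, 0.001, 0.003]
wrist_force: [0.8, -0.4, -0.5]
gripper_width: 0.0155
finger_force: 0.0
```

```bash
python3 - <<'E'
from h import *
s=snap('top')
st=read_state(); print(st['eef_pos'],st['gripper_width'])
b,bb=board(s,(205,140,300,230)); print(b,bb)
b=s['img'][110:235,190:350,::-1]; cv2.imwrite('pics/c4.png',cv2.resize(b,None,fx=4.7,fy=4.7,interpolation=cv2.INTER_CUBIC))
E
```

```text
[ 0.57398103 -0.27922433  0.06225138] 0.011732829234443205
((540.0402221679688, 0.3073272705078125), (190.89312744140625, 142.79261779785156), 87.19187927246094) (214, 150, 62, 47)
```

View pics/c4.png

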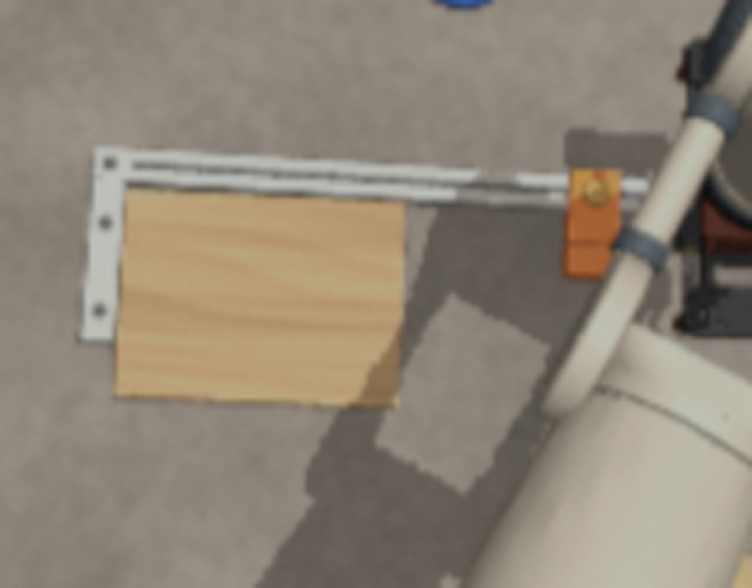

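The board sits in the corner: its edges follow the rail at (128–405, 188–204) and the end stop at (120, 190–395). The keeper is at (595,225). Next is a quick check of the parallel fit before I push the keeper.

```bash
python3 - <<'E'
from h import *
s=snap('top')
a=back(s,[(216.3,148.7),(335.2,155.3),(213.5,181.7)],0.0)
b=back(s,[(216.3,148.7),(335.2,155.3),(213.5,181.7)],0.02)
for p in(a,b): print(p[:,:2].round(4).tolist(),'rail yaw',np.degrees(np.arctan2(-(p[0]-p[1])[0],(p[0]-p[1])[1])),'end yaw',np.degrees(np.arctan2((p[0]-p[2])[1],(p[0]-p[2])[0])))
# subpixel far edge of wood: per column strongest saturation step; same for the rail's outer edge (brightness)
S=cv2.cvtColor(s['img'],cv2.COLOR_RGB2HSV)[:,:,1].astype(float); G=cv2.GaussianBlur(s['img'].mean(2),(0,0),.7)
def edge(A,cols,lo,hi,th):
    o=[]
    for c in cols:
        v=A[lo:hi,c]; i=np.argmax(v>th); o.append((c,lo+i-1+(th-v[i-1])/(v[i]-v[i-1])))
    return np.array(o)
e=edge(S,range(222,274,3),144,165,65); g=edge(G,range(222,274,3),135,150,160)
for n,p,z in(('wood',e,.018),('rail outer',g,.02)):
    P=back(s,p,z); k=np.polyfit(P[:,1],P[:,0],1); rs=P[:,0]-np.polyval(k,P[:,1]); print(n,'yaw',-np.degrees(k[0]),'x0',k[1],rs.std())
E
```

```text
[[0.6233, 0.0925], [0.6002, -0.2902], [0.5159, 0.1005]] rail yaw -3.4578864410926315 end yaw -4.286086096068724
[[0.6186, 0.0907], [0.5958, -0.2859], [0.5129, 0.0986]] rail yaw -3.4578864410926067 end yaw -4.2860860960687335
wood yaw -2.7705967620453653 x0 0.6111314086620446 0.0003512245294941886
rail outer yaw -4.004886796746365 x0 0.6367276218532225 0.0005521279211207012
```

```bash
python3 - <<'E'
from h import *
import pickle
s=pickle.load(open('s0.pkl','rb'))['top']
G=s['img'].mean(2)
def prof(v,lo):  # bright bar: half-max crossings both sides
    i=np.argmax(v); th=(v[i]+np.median(v))/2; a=i
    while v[a-1]>th:a-=1
    b=i
    while v[b+1]>th:b+=1
    return lo+a-1+(th-v[a-1])/(v[a]-v[a-1]), lo+b+(v[b]-th)/(v[b]-v[b+1])
cols=[c for c in range(222,331,3) if not 305<c<326]
A=np.array([prof(G[138:165,c],138) for c in cols])
rows=range(158,180,2); B=np.array([prof(G[r,200:228],200) for r in rows])
def rep(n,px,ax):
    P=back(s,px,.02)*1000; k=np.polyfit(P[:,1-ax],P[:,ax],1); rs=P[:,ax]-np.polyval(k,P[:,1-ax]); g=abs(rs)<2.5*rs.std()
    k=np.polyfit(P[g,1-ax],P[g,ax],1); print(n,'slope deg',np.degrees(np.arctan(k[0])).round(2),'at',P[:,1-ax].mean().round(1),np.polyval(k,P[:,1-ax].mean()).round(1),'sd',rs[g].std().round(2))
for i,n in((0,'outer'),(1,'inner')):
    rep('rail '+n,np.c_[cols,A[:,i]],0); rep('end '+n,np.c_[B[:,i],rows],1)
E
```

```text
rail outer slope deg 4.89 at -69.8 626.5 sd 6.48
end outer slope deg -6.58 at 556.6 114.1 sd 4.79
rail inner slope deg 4.94 at -69.7 619.0 sd 6.41
end inner slope deg -3.88 at 556.5 96.0 sd 1.69
```

```bash
cat > rail.py <<'E'
from h import *
import pickle
s=pickle.load(open('s0.pkl','rb'))['top']
G=s['img'].astype(float).mean(2)
def prof(v,lo):
    th=(np.percentile(v,97)+np.percentile(v,30))/2; w=np.nonzero(v>th)[0]; a,b=w[0],w[-1]
    return lo+a-1+(th-v[a-1])/(v[a]-v[a-1]), lo+b+(v[b]-th)/(v[b]-v[b+1])
cols=[c for c in range(222,331,2) if not 304<c<326]
A=np.array([prof(G[(m:=int(145.2+(c-215)*.055))-8:m+11,c],m-8) for c in cols])
rows=range(156,179,2); B=np.array([prof(G[r,202:224],202) for r in rows])
def rep(n,px,ax):
    P=back(s,px,.02)*1000; x,y=P[:,1-ax],P[:,ax]; g=np.ones(len(x),bool)
    for _ in range(4):
        k=np.polyfit(x[g],y[g],1); rs=y-np.polyval(k,x); g=abs(rs)<max(2*rs[g].std(),.8)
    print(n,'deg',np.degrees(np.arctan(k[0])).round(2),'at',x.mean().round(1),np.polyval(k,x.mean()).round(1),'sd',rs[g].std().round(2),g.sum(),len(g))
for i,n in((0,'outer'),(1,'inner')):
    rep('rail '+n,np.c_[cols,A[:,i]],0); rep('end '+n,np.c_[B[:,i],rows],1)
E
python3 rail.py
```

```text
rail outer deg 3.69 at -71.2 632.7 sd 0.58 45 45
end outer deg -2.91 at 559.8 116.5 sd 0.63 12 12
rail inner deg 3.81 at -71.0 611.5 sd 0.47 45 45
end inner deg -3.7 at 559.7 95.5 sd 0.58 12 12
```

The stop's yaw comes out nearer -3.7°, while the board sits at -2.8°, so its left end is still a few millimetres off the rail. I'll press it again from the near side with closed fingers, a narrow contact that lets the board square itself.

Call:
apply_moves([
  {"dx": -0.01, "dy": 0.03, "dz": 0.03, "yaw": 0, "claw": 0},
  {"dx": -0.03, "dy": 0.07, "dz": 0.04, "yaw": 0, "claw": 0},
  {"dx": -0.05, "dy": 0.115, "dz": 0.04, "yaw": 0, "claw": 0},
  {"dx": -0.07, "dy": 0.16, "dz": 0.04, "yaw": 0, "claw": 0},
  {"dx": -0.09, "dy": 0.2, "dz": 0.04, "yaw": 0, "claw": 0},
])

```text
clock: 8.85
eef_pos: [0.4835, -0.0744, 0.1063]
tcp_rot: [0.72, 0.694, 0.001, -0.0]
wrist_force: [0.1, 0.3, 0.7]
gripper_width: 0.0003
finger_force: 0.0
```

Call:
apply_moves([
  {"dx": -0.02, "dy": 0.04, "dz": 0, "yaw": 0, "claw": 0},
  {"dx": -0.04, "dy": 0.08, "dz": 0, "yaw": 0, "claw": 0},
  {"dx": -0.055, "dy": 0.1, "dz": -0.03, "yaw": 0, "claw": 0},
  {"dx": -0.055, "dy": 0.1, "dz": -0.07, "yaw": 0, "claw": 0},
  {"dx": -0.055, "dy": 0.1, "dz": -0.085, "yaw": 0, "claw": 0},
])

```text
clock: 9.35
eef_pos: [0.4271, 0.0241, 0.0177]
tcp_rot: [0.72, 0.694, -0.001, -0.002]
wrist_force: [-0.2, -0.4, 0.7]
gripper_width: 0.0004
finger_force: 0.0
```

Call:
apply_moves([
  {"dx": 0, "dy": 0, "dz": -0.009, "yaw": 0, "claw": 0},
  {"dx": 0.01, "dy": 0, "dz": -0.009, "yaw": 0, "claw": 0},
  {"dx": 0.02, "dy": 0, "dz": -0.009, "yaw": 0, "claw": 0},
  {"dx": 0.025, "dy": 0, "dz": -0.009, "yaw": 0, "claw": 0},
  {"dx": 0.029, "dy": 0, "dz": -0.009, "yaw": 0, "claw": 0},
])

```text
clock: 9.85
eef_pos: [0.4597, 0.022, 0.0127]
tcp_rot: [0.721, 0.693, 0.0, 0.0]
wrist_force: [-0.6, 1.0, 0.0]
gripper_width: 0.0004
finger_force: 0.0
```

Call:
apply_moves([
  {"dx": 0.002, "dy": 0, "dz": 0, "yaw": 0, "claw": 0},
  {"dx": 0.004, "dy": 0, "dz": 0, "yaw": 0, "claw": 0},
  {"dx": 0.006, "dy": 0, "dz": 0, "yaw": 0, "claw": 0},
])

```text
clock: 10.15
eef_pos: [0.4639, 0.0223, 0.0116]
tcp_rot: [0.721, 0.693, -0.001, -0.001]
wrist_force: [-4.3, 0.4, 3.0]
gripper_width: 0.0006
finger_force: 2.5
```

Call:
apply_moves([
  {"dx": 0.002, "dy": 0, "dz": -0.003, "yaw": 0, "claw": 0},
  {"dx": 0.004, "dy": 0, "dz": -0.003, "yaw": 0, "claw": 0},
  {"dx": 0.005, "dy": 0, "dz": -0.003, "yaw": 0, "claw": 0},
])

```text
clock: 10.45
eef_pos: [0.466, 0.023, 0.0082]
tcp_rot: [0.721, 0.693, -0.003, -0.004]
wrist_force: [-18.7, 3.8, 12.8]
gripper_width: 0.0005
finger_force: 9.6
```

Call:
apply_moves([
  {"dx": -0.015, "dy": 0, "dz": 0, "yaw": 0, "claw": 0},
  {"dx": -0.025, "dy": 0, "dz": 0.03, "yaw": 0, "claw": 0},
  {"dx": -0.02, "dy": -0.01, "dz": 0.07, "yaw": -0.026, "claw": 0},
  {"dx": 0, "dy": -0.05, "dz": 0.08, "yaw": -0.026, "claw": 0},
  {"dx": 0.02, "dy": -0.09, "dz": 0.08, "yaw": -0.026, "claw": 0},
])

```text
clock: 10.95
eef_pos: [0.4921, -0.0687, 0.0923]
tcp_rot: [0.729, 0.684, 0.002, 0.003]
wrist_force: [1.2, 1.1, -0.2]
gripper_width: 0.0003
finger_force: 0.0
```

Call:
apply_moves([
  {"dx": 0.02, "dy": -0.04, "dz": 0, "yaw": 0, "claw": 0},
  {"dx": 0.046, "dy": -0.07, "dz": 0, "yaw": 0, "claw": 0},
  {"dx": 0.046, "dy": -0.07, "dz": -0.04, "yaw": 0, "claw": 0},
  {"dx": 0.046, "dy": -0.07, "dz": -0.07, "yaw": 0, "claw": 0},
  {"dx": 0.046, "dy": -0.07, "dz": -0.08, "yaw": 0, "claw": 0},
])

```text
clock: 11.45
eef_pos: [0.5336, -0.1375, 0.0044]
tcp_rot: [0.73, 0.683, -0.001, -0.003]
wrist_force: [-0.5, -0.6, -0.1]
gripper_width: 0.0005
finger_force: 0.0
```

Call:
apply_moves([
  {"dx": 0, "dy": 0.01, "dz": 0, "yaw": 0, "claw": 0},
  {"dx": 0, "dy": 0.018, "dz": 0, "yaw": 0, "claw": 0},
  {"dx": 0, "dy": 0.022, "dz": 0, "yaw": 0, "claw": 0},
  {"dx": 0, "dy": 0.026, "dz": 0, "yaw": 0, "claw": 0},
])

```text
clock: 11.85
eef_pos: [0.5368, -0.1112, 0.0106]
tcp_rot: [0.73, 0.684, 0.001, 0.001]
wrist_force: [0.3, -0.7, 0.0]
gripper_width: 0.0003
finger_force: 0.0
```

Call:
apply_moves([
  {"dx": 0, "dy": 0.004, "dz": -0.003, "yaw": 0, "claw": 0},
  {"dx": 0, "dy": 0.007, "dz": -0.003, "yaw": 0, "claw": 0},
  {"dx": 0, "dy": 0.009, "dz": -0.003, "yaw": 0, "claw": 0},
])

```text
clock: 12.15
eef_pos: [0.5356, -0.1037, 0.0058]
tcp_rot: [0.73, 0.683, -0.001, 0.001]
wrist_force: [-1.8, -7.9, 0.7]
gripper_width: 0.0005
finger_force: 3.9
```

Call:
apply_moves([
  {"dx": 0, "dy": 0.002, "dz": 0, "yaw": 0, "claw": 0},
  {"dx": 0, "dy": 0.004, "dz": 0, "yaw": 0, "claw": 0},
])

```text
clock: 12.35
eef_pos: [0.5351, -0.1034, 0.0059]
tcp_rot: [0.731, 0.683, -0.003, 0.003]
wrist_force: [-3.8, -19.4, -0.3]
gripper_width: 0.0005
finger_force: 10.0
```

Call:
apply_moves([
  {"dx": 0, "dy": -0.015, "dz": 0, "yaw": 0, "claw": 0},
  {"dx": 0, "dy": -0.03, "dz": 0.03, "yaw": 0, "claw": 0},
  {"dx": 0.01, "dy": -0.06, "dz": 0.07, "yaw": 0, "claw": 0},
  {"dx": 0.025, "dy": -0.1, "dz": 0.08, "yaw": 0, "claw": 0},
  {"dx": 0.035, "dy": -0.14, "dz": 0.08, "yaw": 0, "claw": 0},
])

```text
clock: 12.85
eef_pos: [0.5729, -0.2407, 0.0895]
tcp_rot: [0.73, 0.684, 0.002, 0.003]
wrist_force: [0.5, 0.1, -0.4]
gripper_width: 0.0003
finger_force: 0.0
```

Call:
apply_moves([
  {"dx": 0, "dy": -0.04, "dz": 0, "yaw": 0, "claw": 0},
  {"dx": 0, "dy": -0.04, "dz": 0, "yaw": 0, "claw": 0},
])

```text
clock: 13.05
eef_pos: [0.57, -0.2835, 0.085]
tcp_rot: [0.732, 0.682, -0.001, 0.0]
wrist_force: [-0.1, 0.1, -0.6]
gripper_width: 0.0004
finger_force: 0.0
```

```bash
cat > chk.py <<'E'
from h import *
s=snap('top'); st=read_state(); print(st['eef_pos'],st['gripper_width'])
S=cv2.cvtColor(s['img'],cv2.COLOR_RGB2HSV)[:,:,1].astype(float)
e=[]
for c in range(222,272,3):
    v=S[144:165,c]; i=np.argmax(v>65); e.append((c,144+i-1+(65-v[i-1])/(v[i]-v[i-1])))
P=back(s,e,.018)*1000; k=np.polyfit(P[:,1],P[:,0],1); print('far edge yaw',-np.degrees(np.arctan(k[0])),'x at y=-71',np.polyval(k,-71),'(rail 611)')
print(board(s,(205,140,300,230))[0])
b=s['img'][130:215,200:340,::-1]; cv2.imwrite('pics/c5.png',cv2.resize(b,None,fx=5.7,fy=5.7,interpolation=cv2.INTER_CUBIC))
E
python3 chk.py
```

```text
[ 0.57014091 -0.28098303  0.08487291] 0.0005967727947581448
far edge yaw -3.569070476316839 x at y=-71 608.7714874644479 (rail 611)
((542.89892578125, 1.0474700927734375), (191.84280395507812, 141.34573364257812), 86.24891662597656)
```

View pics/c5.png

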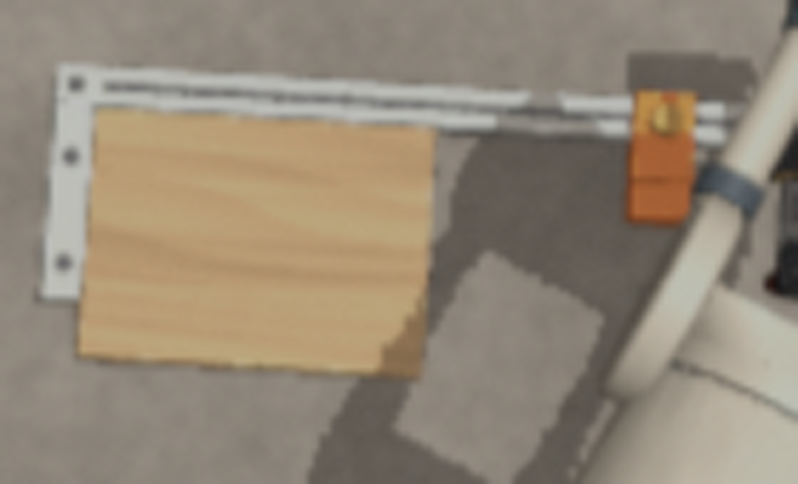

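Board yaw now reads -3.6°, matching the stop's -3.7°, and its edges run flush along the rail (95–435, 108–128) and the end stop (90, 110–300). Now the keeper, from behind its block.

Call:
apply_moves([
  {"dx": 0.003, "dy": 0, "dz": -0.03, "yaw": 0, "claw": 0},
  {"dx": 0.003, "dy": 0, "dz": -0.06, "yaw": 0, "claw": 0},
  {"dx": 0.003, "dy": 0, "dz": -0.075, "yaw": 0, "claw": 0},
  {"dx": 0.003, "dy": 0.01, "dz": -0.075, "yaw": 0, "claw": 0},
  {"dx": 0.003, "dy": 0.02, "dz": -0.075, "yaw": 0, "claw": 0},
])

```text
clock: 13.6
eef_pos: [0.574, -0.2576, 0.0113]
tcp_rot: [0.73, 0.683, 0.0, 0.0]
wrist_force: [0.7, 1.2, 0.2]
gripper_width: 0.0005
finger_force: 0.0
```

Call:
apply_moves([
  {"dx": 0.0005, "dy": 0.01, "dz": 0, "yaw": 0, "claw": 0},
  {"dx": 0.001, "dy": 0.02, "dz": 0, "yaw": 0, "claw": 0},
  {"dx": 0.002, "dy": 0.03, "dz": 0, "yaw": 0, "claw": 0},
  {"dx": 0.0025, "dy": 0.04, "dz": 0, "yaw": 0, "claw": 0},
  {"dx": 0.003, "dy": 0.05, "dz": 0, "yaw": 0, "claw": 0},
])

```text
clock: 14.1
eef_pos: [0.5774, -0.2083, 0.0116]
tcp_rot: [0.73, 0.683, 0.0, 0.001]
wrist_force: [2.0, -3.2, 1.9]
gripper_width: 0.0003
finger_force: 1.5
```

Call:
apply_moves([
  {"dx": 0.0005, "dy": 0.012, "dz": -0.002, "yaw": 0, "claw": 0},
  {"dx": 0.001, "dy": 0.024, "dz": -0.002, "yaw": 0, "claw": 0},
  {"dx": 0.002, "dy": 0.036, "dz": -0.002, "yaw": 0, "claw": 0},
  {"dx": 0.003, "dy": 0.046, "dz": -0.002, "yaw": 0, "claw": 0},
  {"dx": 0.0035, "dy": 0.054, "dz": -0.002, "yaw": 0, "claw": 0},
])

```text
clock: 14.6
eef_pos: [0.5798, -0.1537, 0.0083]
tcp_rot: [0.73, 0.684, -0.0, -0.001]
wrist_force: [-0.9, -2.6, 1.6]
gripper_width: 0.0006
finger_force: 1.4
```

Call:
apply_moves([
  {"dx": 0, "dy": 0.004, "dz": 0, "yaw": 0, "claw": 0},
  {"dx": 0.0005, "dy": 0.008, "dz": 0, "yaw": 0, "claw": 0},
  {"dx": 0.0005, "dy": 0.011, "dz": 0, "yaw": 0, "claw": 0},
])

```text
clock: 14.9
eef_pos: [0.5805, -0.1436, 0.0083]
tcp_rot: [0.73, 0.683, -0.0, -0.0]
wrist_force: [-0.1, -2.2, 0.3]
gripper_width: 0.0007
finger_force: 1.3
```

Call:
apply_moves([
  {"dx": 0, "dy": 0.002, "dz": 0, "yaw": 0, "claw": 0},
  {"dx": 0, "dy": 0.004, "dz": 0, "yaw": 0, "claw": 0},
  {"dx": 0, "dy": 0.005, "dz": 0, "yaw": 0, "claw": 0},
])

```text
clock: 15.2
eef_pos: [0.5806, -0.1405, 0.0083]
tcp_rot: [0.73, 0.683, -0.001, 0.001]
wrist_force: [0.9, -9.5, -1.2]
gripper_width: 0.0004
finger_force: 4.9
```

Call:
apply_moves([
  {"dx": 0, "dy": 0.001, "dz": 0, "yaw": 0, "claw": 0},
  {"dx": 0, "dy": 0.002, "dz": 0, "yaw": 0, "claw": 0},
])

```text
clock: 15.4
eef_pos: [0.5807, -0.1405, 0.0084]
tcp_rot: [0.731, 0.683, -0.002, 0.002]
wrist_force: [0.8, -15.9, -3.0]
gripper_width: 0.0002
finger_force: 7.8
```

Call:
apply_moves([
  {"dx": -0.001, "dy": -0.015, "dz": 0, "yaw": 0, "claw": 0},
  {"dx": -0.003, "dy": -0.03, "dz": 0.0, "yaw": 0, "claw": 0},
  {"dx": -0.005, "dy": -0.06, "dz": 0.04, "yaw": 0, "claw": 0},
  {"dx": -0.01, "dy": -0.1, "dz": 0.08, "yaw": 0, "claw": 0},
  {"dx": -0.015, "dy": -0.14, "dz": 0.1, "yaw": 0, "claw": 0},
])

```text
clock: 15.9
eef_pos: [0.5665, -0.2764, 0.111]
tcp_rot: [0.729, 0.684, 0.001, 0.001]
wrist_force: [1.3, -0.5, 1.4]
gripper_width: 0.0007
finger_force: 0.0
```

```bash
sed -i s/c5/c6/ chk.py; python3 chk.py; python3 - <<'E'
from h import *
a=cv2.imread('pics/c6.png'); s=snap('side'); b=s['img'][150:270,220:330,::-1]
b=cv2.resize(b,(int(110*5),600),interpolation=cv2.INTER_CUBIC); a=cv2.resize(a[:,:520],(250,233))
o=np.zeros((600,800,3),np.uint8); o[:,:550]=b; o[:233,550:]=a; cv2.imwrite('pics/d6.png',o)
E
```

```text
[ 0.56581762 -0.28441692  0.11514489] 0.00015675804555421405
far edge yaw -3.617418431781909 x at y=-71 608.7203171068101 (rail 611)
((552.3954467773438, -16.71856689453125), (233.7252197265625, 163.3875274658203), 89.74576568603516)
```

View pics/c6.png

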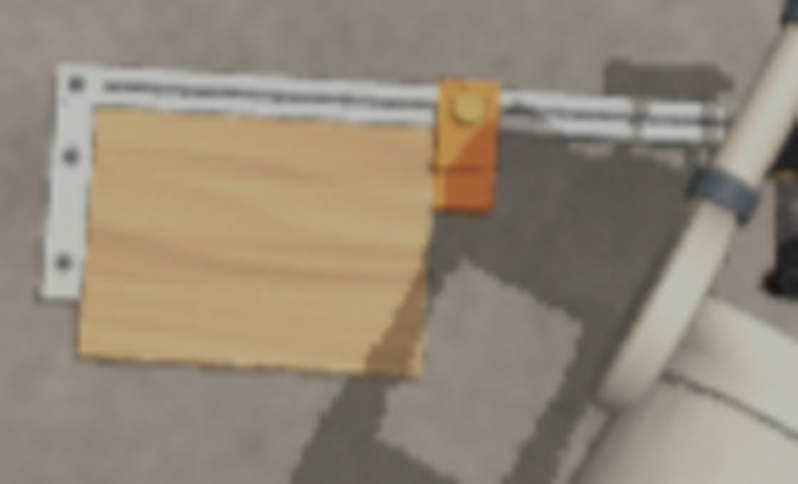

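View pics/d6.png

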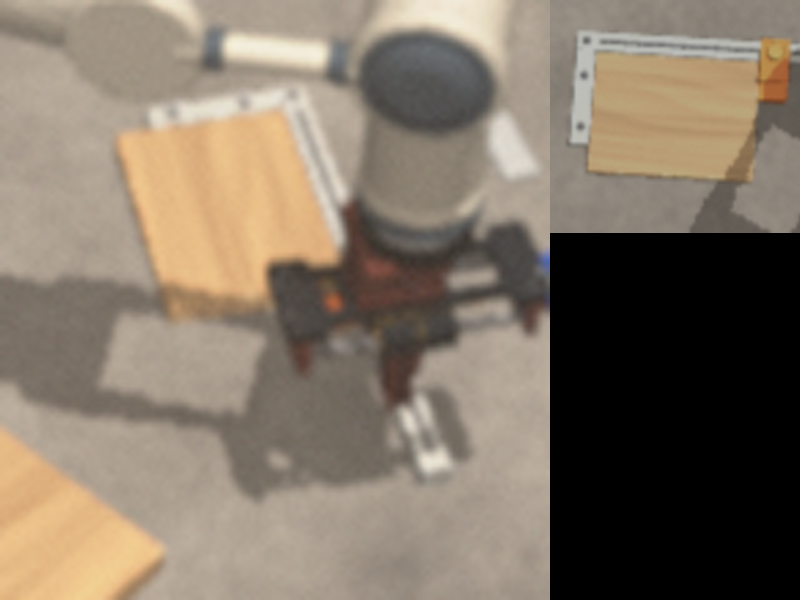

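The board is boxed in: flush along the rail and the end stop, with the keeper at (435–500, 80–212) against its right end and the gripper well clear. Handing in.

```bash
python3 -c "
from bench import r; print(r.finish_job())"
```

```text
the job is handed in; nothing more can be done
None
```

I pushed the board into the corner stop, slid the keeper up against its other short side, and handed the job in at about 16 s. The last pictures show it square and flush; the hand-in gave no verdict.

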